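# Latch a circuit board carrier under the infrared camera and trigger a picture

### The job

Push the yellow bar of the sprung board carrier until the carrier has gone past its red-knobbed stop pin, without running it into the rubber bumpers at the far end, then let go so that the spring brings it back against the pin and it stays latched there, in the middle of its travel. Then press the blue trigger button right down and let it come up again. Only push and press, grasp nothing, press the button only while the board is latched, and leave the bottle, heatsink and parts box where they are.

Things in the scene. Friction and masses are not known exactly. Their poses are not given: they have to be found in the camera images.
- fixture: Fixed dark steel base plate of the imaging fixture, 270 x 140 mm, 12 mm thick, spanning x -30 to +240, y -70 to +70 mm. Origin on the table below the middle of the push face when the carrier is home. Its x axis is the way the carrier is pushed (away from the robot, turned at most 0.4 rad), z up. Two rubber bumpers at the far end.
- push_face (a point): Middle of the face to push: robot-side upright face of the carrier's yellow bar, 100 mm wide (fixture y), 26 to 56 mm above the table. Moves with the carrier; push along fixture +x. The bar is the front 22 mm of the carrier, a solid aluminium block 130 x 100 mm with a green circuit board on it, at most 61 mm above the table.
- carrier (a joint): Travel of the sprung carrier along fixture +x, m: 0 home (spring holds it there), 0.040 latched on the pin (middle), 0.085 against the bumpers. The spring pushes back with 3 N at home, 8 N at the end; the pin adds 1 to 3 N from 0.012 to 0.036. Released from 0.045 to 0.080 it springs back and stops on the pin at 0.040; released short of 0.036 it goes back home.
- stop_pin (a joint): How far the stop pin is pushed out sideways (fixture -y) by the carrier's red tooth, m: 0 sprung fully in (also when latched), about 0.009 while the tooth passes.
- pin_point (a point): Inner end of the stop pin, 27 mm above the table: steel pin 8 mm thick with a red knob outside, along fixture y, in an aluminium block 30 x 30 mm, 46 mm high, at the right of the carrier (block's middle 42 mm farther out). Fixed point of the fixture.
- ir_camera (a point): Front end of the grey infrared camera's body, above its black lens, on a post 225 mm high that is part of the fixture, left of the far half of the carrier. Body 65 x 60 x 85 mm, leaning; all of it lies within 140 mm of this point. Keep clear of it.
- trigger_box: Fixed grey box of the camera trigger, 80 x 70 mm, 28 mm high; origin on the table under its middle, z up. The button stands in its middle.
- trigger_top (a point): Middle of the top of the blue trigger button, 32 mm across, in a black housing; pressed straight down. Moves with the button.
- trigger (a joint): How far the button is pressed, m: 0 up, 0.006 right down (5 N); it springs back.
- bottle: Loose white bottle with blue cap, 60 mm across, 150 mm high; origin at the middle of its underside. Leave alone.
- heatsink: Loose finned aluminium heatsink, 44 x 44 mm, 32 mm high; origin at the middle of its underside. Leave alone.
- partbox: Loose clear parts box with coloured parts inside, 77 x 77 mm, 33 mm high; origin at the middle of its underside. Leave alone.
Not all that is in view belongs to the job. Of the things like the trigger_box, leave any that is green; of the rest the larger one is meant.

How it is judged:
On the way, in this order (a step that is already met when the one before it is completed fails the run):
1. the carrier has been pushed past the stop pin (value of joint carrier above 0.042 m).
2. the carrier is let go and rests latched on the stop pin (value of joint carrier between 0.037 and 0.0415 m and value of joint stop_pin below 0.003 m and contact force between each of the fingers, the arm and carrier below 0.2 N), for 0.2 s.
3. the trigger button is pressed down (value of joint trigger above 0.0045 m).
At the end, for the whole second after the job is handed in: The carrier rests on the stop pin at 37 to 41.5 mm with the pin in (under 3 mm), the trigger button is up again (under 1.5 mm), and the bottle, heatsink and parts box are within 30 mm of where they stood, the bottle upright (value of joint carrier between 0.037 and 0.0415 m and value of joint stop_pin below 0.003 m and value of joint trigger below 0.0015 m and distance of each of bottle, heatsink, partbox from where it was at the start of the episode below 0.03 m and angle between bottle's own z axis and vertical below 0.2 rad); the robot touches nothing.
It fails at once if the carrier is run into the end bumpers (beyond 82 mm) (value of joint carrier above 0.082 m).
It fails at once if the trigger is pressed (over 3 mm) while the carrier is not latched on the pin (value of joint trigger above 0.003 m and (value of joint carrier below 0.037 m or value of joint carrier above 0.0425 m or value of joint stop_pin above 0.003 m)).
It fails at once if a bystander is lifted, knocked over or shoved more than 30 mm (distance of any of bottle, heatsink, partbox from where it was at the start of the episode above 0.03 m or angle between bottle's own z axis and vertical above 0.5 rad or height (world z) of any of bottle, heatsink, partbox above 0.015 m).
It also fails if it takes over 48 s, if anything falls off the work surface, if the arm or the gripper's body presses on something with over 40 N, if the wrist force passes 120 N, or if a joint passes its speed limit or range.

### The arm

A 6-joint arm with a two-finger parallel gripper is mounted at the origin on the work surface. World frame = base frame: x ahead of the robot, y to its left, z up, the work surface at z = 0. Lengths are in m, angles in rad, forces in N, time in s.
With the tool pointing down it reaches from about 0.275 to 0.725 m from the base axis. Payload 15.9 kg.
Tool frame: the origin (TCP) lies midway between the tips of the shut fingers; the grasp point (between the pads) lies 19 mm behind it; z points along the fingers, x is the direction in which the jaws open and shut, and the axes are right-handed (so a half turn about z gives the same grasp; the last joint's range is limited). The gripper opens to 85 mm and grips with 20 to 120 N. Pads are 22 mm wide; open, the fingers measure 114 mm over their backs; the gripper's body (76 mm by 85 mm) begins 54 mm behind the grasp point. The pads swing forward as they close: fully open they stand 13 mm farther back than shut.
Start: joints at [-1.218, 0.213, -0.034, 1.323, 0, 1.571], TCP at [0.173, -0.469, 0.231] pointing down, gripper open.
Joint ranges: [-2.98, 2.98], [-0.74, 1.72], [-1.14, 1.35], [-2.1, 2.04], [-1.57, 1.44], [-3.14, 3.14]. Speed limits (rad/s): [1.89, 1.89, 2.39, 2.57, 3.14, 3.14].

### API

Orientations are given as a rotation vector (axis times angle).
In Python, from bench import sensors, viewer, ticket gives the robot as it stands.
- The arm moves only by the shell command python3 -m crank 'ROWS' [FORCE]. ROWS is JSON, a list that holds one entry, the list of rows, each a list of 7 numbers: the shift along the tool's x, y, z in cm, then the turn, a rotation vector about the tool's x, y, z in rad, then the opening, from 0 (shut) to 1 (fully open). A call has exactly 8 rows; each row shifts and turns the pose as measured when the row begins, along the tool's axes as they then stand; what a row does not reach is not made up. A row lasts 1/12 s, in which the tool goes at most 41.7 mm and 7.16 degrees, less where a joint would pass 70% of its speed; a pose out of reach is approached as far as the arm can. A call with a gripper value outside its range is refused whole. The fingers move at their own pace and stop on an object; FORCE is the grip in N (left out, the last holds). Time passes only in rows, so rows that do not move let the fingers close, or fill a call up. It gives the time, the measured TCP pose, the force and the opening at its end, in the units of the state.
- sensors.read_state(): the state, without advancing time (a new reading comes with each control period).
- viewer.capture(name): name is "side" or "top"; returns a dict with "image" (400x640x3 uint8, red, green, blue), "fx", "fy", "cx", "cy" (pixels), "extrinsics" (4x4, takes a point from world to camera coordinates). Camera axes: x right, y up, looking along -z (the intrinsics and any distortion apply to the point x, -y, -z); pixel columns grow to the right and rows downward; lengths in m; the calibration is good to about 2 mm. A picture is of the moment at which its call begins. There is no depth.
- ticket.finish_job(): hands the job in, once; it reports no verdict.
The state is a dict: "time_s": time; "q": joint angles; "joint_vel": joint speeds; "joint_efforts": joint torques, N m; "ee_pos": TCP position; "orientation": TCP orientation; "force": force on the tool from outside, world axes, zero at the start; "ft_torque": the same for the moment, N m; "opening": finger opening in m.
Only numpy, scipy, OpenCV 4.12 (cv2) and the standard library are available. Lean on these libraries where they do the work, as an engineer would, in place of code of your own. Each camera call takes 0.05 s, during which the arm holds its last target. There are 200 camera calls.

## Working session

There is one attempt and no reset: what is moved stays moved. The work goes in short steps, Python scripts to look and compute and a shell command to move; the robot and the scene stay as the last step left them, time stands still between calls to the robot, and variables do not carry over. Pictures are saved under pics/ and viewed, about 8 in all and at most 12, crops included, and the job is handed in when it is done.

```bash
mkdir -p pics; python3 - <<'E'
from bench import sensors, viewer
import cv2
print(sensors.read_state())
for n in("side","top"):
    c=viewer.capture(n); cv2.imwrite(f"pics/{n}0.png",c["image"][:,:,::-1]); print(n,c["fx"],c["fy"],c["cx"],c["cy"],c["extrinsics"],[k for k in c])
E
```

```text
{'time_s': 0.0, 'q': array([-1.21799320e+00,  2.13344930e-01, -3.50492998e-02,  1.32348808e+00,
       -4.29746902e-05,  1.57078004e+00]), 'joint_vel': array([-0.00148222,  0.00037518, -0.00086203, -0.00026634, -0.00116547,
        0.00125046]), 'joint_efforts': array([-3.28915703e-04, -6.86151981e+01,  4.87127745e+01,  1.71271915e-02,
       -1.57525142e-04, -2.00553285e-05]), 'ee_pos': array([ 0.17263766, -0.46889782,  0.23082565]), 'orientation': array([-2.57633848e+00,  1.79677513e+00,  1.43751960e-03]), 'force': array([ 0.06764001, -0.02022545, -0.84835439]), 'ft_torque': array([0.02907112, 0.00189009, 0.06390967]), 'opening': 0.08546563910410303}
side 396.28624250132367 396.28624250132367 319.98915274377066 204.31509926228136 [[-0.89300924 -0.44957802 -0.02034952  0.43637911]
 [ 0.26829479 -0.56813515  0.77797195 -0.23044307]
 [-0.36132037  0.68927647  0.62796938 -0.81496203]
 [ 0.          0.          0.          1.        ]] ['image', 'fx', 'fy', 'cx', 'cy', 'extrinsics']
top 394.8137930438325 394.8137930438325 319.6751909296295 201.49443156084862 [[-0.02432446 -0.99954837 -0.01764591  0.03148429]
 [ 0.98966429 -0.02657172  0.14092035 -0.47589062]
 [-0.14132559 -0.01403572  0.98986367 -0.9721607 ]
 [ 0.          0.          0.          1.        ]] ['image', 'fx', 'fy', 'cx', 'cy', 'extrinsics']
```

View pics/side0.png

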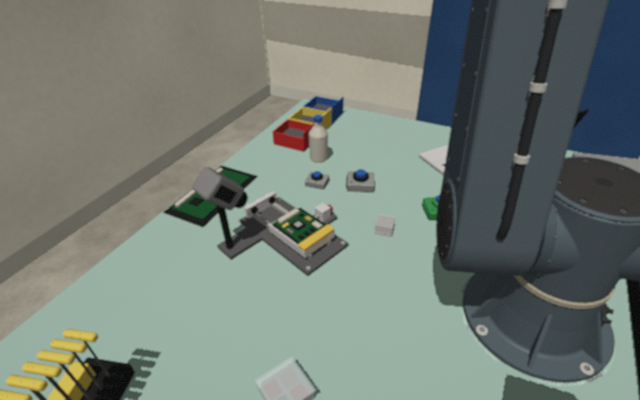

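View pics/top0.png

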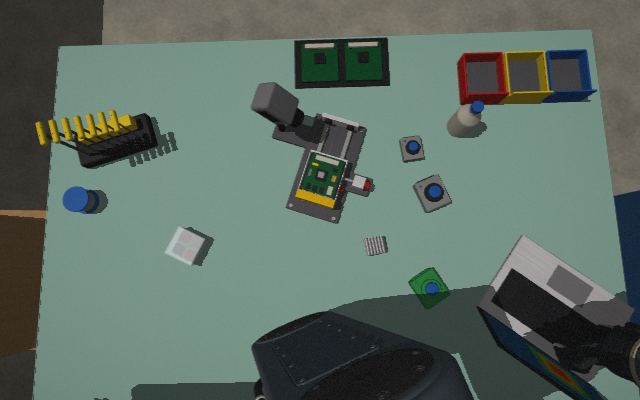

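The top view shows the fixture around (330,165), with its yellow bar at about (317,200) and the red knob at (368,184). The larger grey trigger box is at (433,193), a smaller grey one at (412,148) and a green one at (430,288). The heatsink is at (375,245). Next I'll measure these with masks and rays.

```bash
cat > h.py <<'E'
import numpy as np, cv2
from bench import sensors, viewer
def cap(n): return viewer.capture(n)
def ray(c,u,v):
    E=np.array(c["extrinsics"]);R,t=E[:3,:3],E[:3,3]
    d=R.T@np.array([(u-c["cx"])/c["fx"],-(v-c["cy"])/c["fy"],-1]); return -R.T@t,d
def onz(c,u,v,z):
    o,d=ray(c,u,v); return o+d*(z-o[2])/d[2]
def tri(c1,p1,c2,p2):
    o1,d1=ray(c1,*p1);o2,d2=ray(c2,*p2);n=np.cross(d1,d2)
    s=np.linalg.solve(np.c_[d1,-d2,n],o2-o1); a=o1+s[0]*d1;b=o2+s[1]*d2
    return (a+b)/2,np.linalg.norm(a-b)
def blobs(c,lo,hi,roi,amin=8):
    x0,y0,x1,y1=roi
    h=cv2.cvtColor(c["image"],cv2.COLOR_RGB2HSV)[y0:y1,x0:x1]
    m=cv2.inRange(h,np.array(lo),np.array(hi))
    cs,_=cv2.findContours(m,cv2.RETR_EXTERNAL,cv2.CHAIN_APPROX_NONE)
    out=[]
    for k in cs:
        M=cv2.contourArea(k)
        if M<amin: continue
        k=k+[x0,y0]; out.append((M,k.reshape(-1,2).mean(0).round(1),cv2.boxPoints(cv2.minAreaRect(k.astype(np.float32))).round(1)))
    return sorted(out,key=lambda r:-r[0])
E
python3 - <<'E'
from h import *
T=cap("top");S=cap("side")
for nm,c,r in(("top",T,(250,90,460,260)),("side",S,(190,150,400,280))):
    for col,lo,hi in(("yellow",(20,120,90),(32,255,255)),("blue",(100,150,50),(125,255,255)),("red",(0,130,60),(8,255,255))):
        for b in blobs(c,lo,hi,r)[:3]: print(nm,col,b[0],b[1],b[2].tolist())
a=cv2.resize(T["image"][100:260,260:460],(800,640),interpolation=cv2.INTER_CUBIC)[:600]
b=cv2.resize(S["image"][150:280,210:400],(798,546),interpolation=cv2.INTER_CUBIC)
cv2.imwrite("pics/ct.png",a[:,:,::-1]);cv2.imwrite("pics/cs.png",b[:,:,::-1])
E
```

```text
top yellow 313.0 [315.  198.1] [[294.1000061035156, 196.8000030517578], [296.79998779296875, 187.89999389648438], [335.29998779296875, 199.5], [332.6000061035156, 208.39999389648438]]
top yellow 14.5 [333.4 178.2] [[330.5, 180.5], [332.3999938964844, 174.8000030517578], [336.0, 176.0], [334.1000061035156, 181.6999969482422]]
top yellow 9.0 [315.  163.9] [[312.0, 163.0], [318.0, 163.0], [318.0, 165.0], [312.0, 165.0]]
top blue 114.5 [434.4 191.2] [[426.3999938964844, 188.8000030517578], [437.6000061035156, 183.1999969482422], [442.79998779296875, 193.60000610351562], [431.6000061035156, 199.1999969482422]]
top blue 60.0 [412.9 145.7] [[407.0, 144.0], [415.0, 140.0], [419.0, 148.0], [411.0, 152.0]]
top red 29.0 [367.  185.4] [[363.6000061035156, 188.39999389648438], [365.5, 181.10000610351562], [370.3999938964844, 182.39999389648438], [368.6000061035156, 189.60000610351562]]
side yellow 317.0 [315.  236.7] [[297.0, 243.0], [328.20001220703125, 222.1999969482422], [333.5, 230.3000030517578], [302.3999938964844, 251.10000610351562]]
side yellow 20.5 [285.2 224.6] [[282.0, 222.0], [288.0, 222.0], [288.0, 227.0], [282.0, 227.0]]
side yellow 19.5 [307.8 217.9] [[305.0, 216.0], [311.0, 216.0], [311.0, 220.0], [305.0, 220.0]]
side blue 50.5 [360.2 173.7] [[354.5, 173.5], [360.0, 168.0], [366.0, 174.0], [360.5, 179.5]]
side blue 25.5 [316.3 174.6] [[313.0, 172.0], [320.0, 172.0], [320.0, 177.0], [313.0, 177.0]]
```

View pics/ct.png

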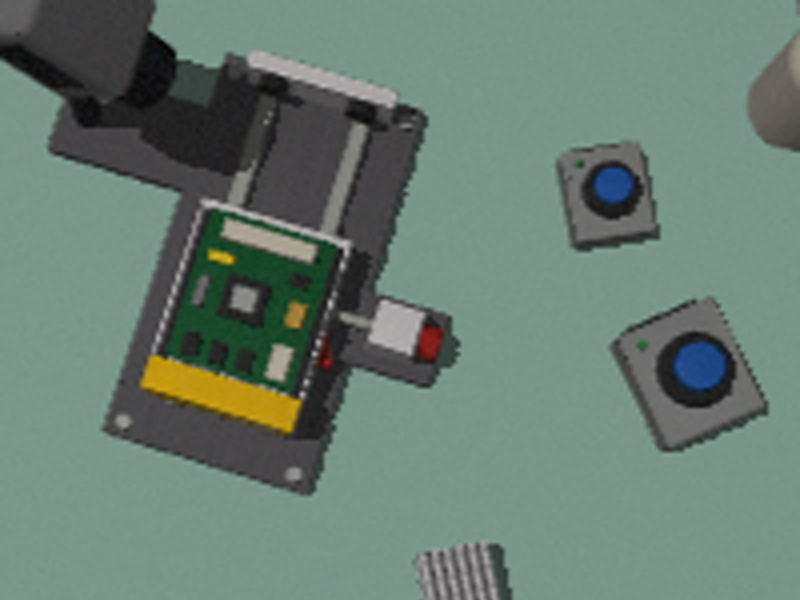

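View pics/cs.png

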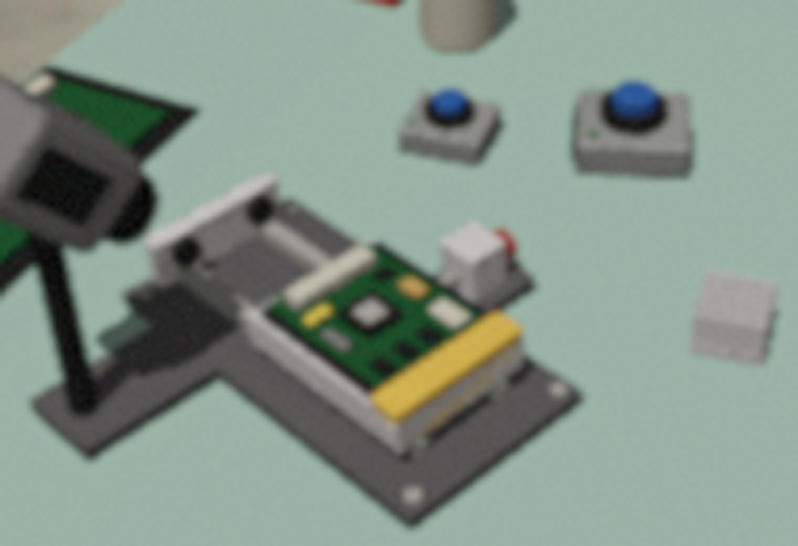

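```bash
python3 - <<'E'
from h import *
T=cap("top");S=cap("side")
t=lambda u,v:(260+(u+.5)/4-.5,100+(v+.5)/4-.5); s=lambda u,v:(210+(u+.5)/4.2-.5,150+(v+.5)/4.2-.5)
P={}
for n,a,b in(("nearL",(141,388),(396,420)),("nearR",(295,432),(522,338)),("farL",(155,355),(370,392)),("btn",(701,365),(634,99)),("plL",(105,430),None),("plR",(312,495),None),
  ("plateL",(122,421),(412,495)),("plateR",(293,473),(560,389)),("blk",(397,326),(474,240)),("knob",(430,341),(505,244))):
    if b: P[n],e=tri(T,t(*a),S,s(*b))
    else: P[n],e=onz(T,*t(*a),.012),0
    print(n,P[n].round(4),round(e,4))
d=P["nearL"]-P["nearR"];print("wid",np.linalg.norm(d[:2]),"yaw",np.arctan2(d[1],d[0])-np.pi/2)
L,R=onz(T,*t(141,388),.056),onz(T,*t(295,432),.056);print("z56",L,R)
d=L-R;print(np.linalg.norm(d),np.arctan2(d[1],d[0])-np.pi/2)
d=P["plL"]-P["plR"];print("pl",np.linalg.norm(d),np.arctan2(d[1],d[0])-np.pi/2,(P["plL"]+P["plR"])/2)
for n in[(612,347),(712,298),(768,408),(666,450)]:print(onz(T,*t(*n),.02).round(4))
print("box small",[onz(T,*t(*n),.02).round(3) for n in[(558,155),(636,143),(658,236),(578,248)]])
print("heat",[onz(T,*t(*n),.032).round(3) for n in[(417,555),(495,545),(510,600)]])
E
```

```text
nearL [0.4876 0.0808 0.0546] 0.0001
nearR [ 0.4578 -0.015   0.0471] 0.0009
farL [0.5081 0.0716 0.0588] 0.0011
btn [ 0.4934 -0.2719  0.044 ] 0.0019
plL [0.4672 0.1079 0.012 ] 0
plR [ 0.4214 -0.0253  0.012 ] 0
plateL [0.4717 0.0961 0.0178] 0.0007
plateR [ 0.434  -0.0139  0.0173] 0.003
blk [ 0.5226 -0.0815  0.0485] 0.0023
knob [ 0.514  -0.1042  0.0318] 0.0054
wid 0.10031814668761736 yaw -0.3017675215138649
z56 [0.48734934 0.08065973 0.056     ] [ 0.45709901 -0.01467357  0.056     ]
0.10001759374748355 -0.30726212755772186
pl 0.14095521312066148 -0.3313602158670146 [0.44431054 0.04130531 0.012     ]
[ 0.5116 -0.2219  0.02  ]
[ 0.5421 -0.2884  0.02  ]
[ 0.4691 -0.3194  0.02  ]
[ 0.4437 -0.2525  0.02  ]
box small [array([ 0.641, -0.194,  0.02 ]), array([ 0.647, -0.245,  0.02 ]), array([ 0.584, -0.256,  0.02 ]), array([ 0.578, -0.204,  0.02 ])]
heat [array([ 0.38 , -0.09 ,  0.032]), array([ 0.385, -0.139,  0.032]), array([ 0.351, -0.146,  0.032])]
```

```bash
cat > d.py <<'E'
import sys
from h import *
from scipy.spatial.transform import Rotation as Ro
s=sensors.read_state();R=Ro.from_rotvec(s["orientation"]).as_matrix()
yaw=-.312;u=np.array([np.cos(yaw),np.sin(yaw),0]);v=np.array([-u[1],u[0],0]);O=np.array([.472,.033,0])
p=np.array(s["ee_pos"]);print("t",s["time_s"],"p",p.round(4),"fixture",((p-O)@u).round(4),((p-O)@v).round(4),"F",np.round(s["force"],2),"open",round(s["opening"],4))
Rt=np.c_[u,-v,[0,0,-1]];print("turn tool",Ro.from_matrix(R.T@Rt).as_rotvec().round(3),"q",np.round(s["q"],2))
if len(sys.argv)>3: print("shift cm",(R.T@(np.array([float(a) for a in sys.argv[1:4]])-p)*100).round(2))
E
python3 -m crank '[[[0,0,0,0,0,-0.113,0],[0,0,0,0,0,-0.113,0],[0,0,0,0,0,-0.113,0],[0,0,0,0,0,-0.113,0],[0,0,0,0,0,-0.113,0],[0,0,0,0,0,-0.113,0],[0,0,0,0,0,-0.113,0],[0,0,0,0,0,-0.113,0]]]'; python3 d.py .424 .033 .231
python3 - <<'E'
from h import *
T=cap("top");S=cap("side")
print("lens",tri(T,(297,117),S,(243,198)),onz(T,297,117,.2))
E
```

```text
time_s: 0.97
ee_pos: [0.1726, -0.4687, 0.2306]
orientation: [-3.11, 0.434, 0.001]
force: [0.7, 0.3, -0.1]
opening: 0.0003
t 0.9667 p [ 0.1726 -0.4687  0.2306] fixture -0.131 -0.5694 F [ 0.66  0.29 -0.14] open 0.0003
turn tool [-0.001  0.001  0.035] q [-1.22  0.21 -0.04  1.32 -0.    0.63]
shift cm [ 1.046e+01 -5.513e+01  2.000e-02]
lens (array([0.65979297, 0.06425831, 0.13627208]), np.float64(0.01031751173343138)) [0.64125045 0.06210363 0.2       ]
```

```bash
python3 -m crank '[[[0.6,-3.5,0,0,0,0.035,0],[0.6,-3.5,0,0,0,0,0],[0.6,-3.5,0,0,0,0,0],[0.6,-3.5,0,0,0,0,0],[0.6,-3.5,0,0,0,0,0],[0.6,-3.5,0,0,0,0,0],[0.6,-3.5,0,0,0,0,0],[0.6,-3.5,0,0,0,0,0]]]'
python3 -m crank '[[[0.7,-3.5,0,0,0,0,0],[0.7,-3.5,0,0,0,0,0],[0.7,-3.5,0,0,0,0,0],[0.7,-3.5,0,0,0,0,0],[0.7,-3.5,0,0,0,0,0],[0.7,-3.5,0,0,0,0,0],[0.7,-3.5,0,0,0,0,0],[0.7,-3.5,0,0,0,0,0]]]'; python3 d.py .424 .033 .036
```

```text
time_s: 1.73
ee_pos: [0.3102, -0.2142, 0.2295]
orientation: [-3.088, 0.576, 0.001]
force: [0.4, -1.1, -0.3]
opening: -0.0002
time_s: 2.4
ee_pos: [0.4723, 0.0386, 0.2313]
orientation: [-3.075, 0.642, -0.007]
force: [0.9, -1.2, 0.7]
opening: 0.0
t 2.4 p [0.4723 0.0386 0.2313] fixture -0.0014 0.0055 F [ 0.87 -1.24  0.66] open 0.0
turn tool [-0.001 -0.004 -0.1  ] q [ 0.08  0.16 -0.1   1.31 -0.    2.06]
shift cm [-4.29  2.47 19.51]
```

```bash
python3 -m crank '[[[-2,1,0,0,0,-0.05,0],[-2.5,1,0,0,0,-0.05,0],[0,0,2.5,0,0,0,0],[0,0,2.5,0,0,0,0],[0,0,2.5,0,0,0,0],[0,0,2.5,0,0,0,0],[0,0,2.5,0,0,0,0],[0,0,0,0,0,0,0]]]'; python3 d.py .424 .033 .038
```

```text
time_s: 3.07
ee_pos: [0.4257, 0.0447, 0.0994]
orientation: [-3.095, 0.53, -0.005]
force: [-1.5, -0.3, -1.3]
opening: -0.0003
t 3.0667 p [0.4257 0.0447 0.0994] fixture -0.0477 -0.0031 F [-1.5  -0.34 -1.35] open -0.0003
turn tool [-0.002 -0.003 -0.027] q [ 0.1   0.14 -0.47  0.96  0.    2.01]
shift cm [0.21 1.17 6.14]
```

```bash
python3 -m crank '[[[0,0.6,1,0,0,-0.027,0],[0,0.6,1,0,0,0,0],[0,0,1,0,0,0,0],[0,0,1,0,0,0,0],[0,0,1,0,0,0,0],[0,0,1,0,0,0,0],[0,0,0,0,0,0,0],[0,0,0,0,0,0,0]]]'; python3 d.py .424 .033 .038
python3 - <<'E'
from h import *
a=[]
for n,(x,y,w,h) in(("top",(230,90,200,150)),("side",(200,150,200,150))):
    a.append(cv2.resize(cap(n)["image"][y:y+h,x:x+w],None,fx=2,fy=2,interpolation=cv2.INTER_CUBIC))
cv2.imwrite("pics/c1.png",np.hstack(a)[:,:,::-1])
E
```

```text
time_s: 3.73
ee_pos: [0.4253, 0.033, 0.0451]
orientation: [-3.094, 0.531, -0.012]
force: [-0.2, -0.1, 1.9]
opening: 0.0002
t 3.7333 p [0.4253 0.033  0.0451] fixture -0.0444 -0.0143 F [-0.19 -0.09  1.92] open 0.0002
turn tool [-0.003 -0.007 -0.028] q [ 0.08  0.19 -0.57  0.81  0.    1.99]
shift cm [-0.13  0.05  0.7 ]
```

View pics/c1.png

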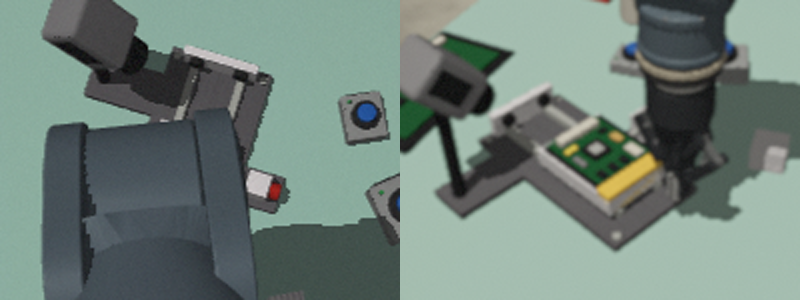

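```bash
cat > car.py <<'E'
from h import *
c=cap("side"); b=blobs(c,(20,120,90),(32,255,255),(190,150,400,280))
u=np.array([np.cos(-.312),np.sin(-.312)])
# uppermost-far corner of yellow: use left-end corners of the bar box (left end is unobstructed)
p=b[0][2]; print("area",b[0][0],p.tolist())
for q in p: print(((onz(c,*q,.056)[:2]-[.472,.033])@u).round(4),((onz(c,*q,.056)[:2]-[.472,.033])@[-u[1],u[0]]).round(4))
E
python3 car.py
python3 -m crank '[[[0.5,0,0.4,0,0,-0.028,0],[0.5,0,0.3,0,0,0,0],[0.5,0,0,0,0,0,0],[0.5,0,0,0,0,0,0],[0.5,0,0,0,0,0,0],[0.5,0,0,0,0,0,0],[0,0,0,0,0,0,0],[0,0,0,0,0,0,0]]]'; python3 d.py; python3 car.py
```

```text
area 278.5 [[297.20001220703125, 242.8000030517578], [324.8999938964844, 224.39999389648438], [330.29998779296875, 232.5], [302.6000061035156, 250.89999389648438]]
0.0265 0.0467
0.0241 -0.0431
-0.0052 -0.0311
-0.0016 0.056
time_s: 4.55
ee_pos: [0.4575, 0.0232, 0.0407]
orientation: [-3.1, 0.491, -0.015]
force: [-3.8, 2.4, 2.5]
opening: 0.0005
t 4.55 p [0.4575 0.0232 0.0407] fixture -0.0107 -0.0138 F [-3.79  2.4   2.53] open 0.0005
turn tool [-0.005 -0.009 -0.002] q [ 0.05  0.25 -0.5   0.81  0.    1.93]
area 226.5 [[296.79998779296875, 242.8000030517578], [319.70001220703125, 227.5], [325.1000061035156, 235.60000610351562], [302.20001220703125, 250.8000030517578]]
0.0271 0.0474
0.0255 -0.0264
-0.0037 -0.015
-0.0007 0.0564
```

```bash
python3 -m crank '[[[0.6,0,0,0,0,0,0],[0.6,0,0,0,0,0,0],[0.6,0,0,0,0,0,0],[0.6,0,0,0,0,0,0],[0.6,0,0,0,0,0,0],[0.6,0,0,0,0,0,0],[0,0,0,0,0,0,0],[0,0,0,0,0,0,0]]]'; python3 d.py; python3 car.py
```

```text
time_s: 5.27
ee_pos: [0.4869, 0.013, 0.0399]
orientation: [-3.099, 0.489, 0.003]
force: [-6.0, 2.2, 4.0]
opening: -0.0001
t 5.2667 p [0.4869 0.013  0.0399] fixture 0.0203 -0.0145 F [-5.96  2.17  3.97] open -0.0001
turn tool [-0.004  0.002 -0.001] q [ 0.02  0.31 -0.41  0.85  0.    1.91]
area 223.0 [[288.0, 236.6999969482422], [307.8999938964844, 219.3000030517578], [316.8999938964844, 229.60000610351562], [297.0, 247.0]]
0.0572 0.0477
0.0679 -0.0278
0.0251 -0.0165
0.0168 0.0563
```

Left-end corners have moved about 30 mm, which matches the TCP travel. The carrier is at about 0.031, so another 30 mm is needed.

```bash
python3 -m crank '[[[0.6,0,0,0,0,0,0],[0.6,0,0,0,0,0,0],[0.6,0,0,0,0,0,0],[0.6,0,0,0,0,0,0],[0.6,0,0,0,0,0,0],[0,0,0,0,0,0,0],[0,0,0,0,0,0,0],[0,0,0,0,0,0,0]]]'; python3 d.py; python3 car.py
```

```text
time_s: 5.98
ee_pos: [0.5109, 0.0048, 0.0392]
orientation: [-3.098, 0.488, 0.015]
force: [-5.3, 2.2, 4.5]
opening: -0.0001
t 5.9833 p [0.5109 0.0048 0.0392] fixture 0.0457 -0.0149 F [-5.3   2.25  4.52] open -0.0001
turn tool [-0.004  0.01  -0.   ] q [ 0.01  0.36 -0.34  0.88  0.01  1.89]
area 215.5 [[278.1000061035156, 234.39999389648438], [300.79998779296875, 214.1999969482422], [308.5, 223.0], [285.8999938964844, 243.10000610351562]]
0.0802 0.0586
0.0949 -0.0291
0.0569 -0.0192
0.0448 0.0654
```

```bash
python3 -m crank '[[[-0.6,0,0,0,0,0,0],[-0.6,0,0,0,0,0,0],[-0.6,0,0,0,0,0,0],[-0.8,0,0,0,0,0,0],[-1,0,0,0,0,0,0],[-1,0,0,0,0,0,0],[0,0,0,0,0,0,0],[0,0,0,0,0,0,0]]]'; python3 d.py .42 .04 .15; python3 car.py
```

```text
time_s: 6.7
ee_pos: [0.4624, 0.0203, 0.0401]
orientation: [-3.099, 0.487, 0.01]
force: [0.8, -0.3, -0.1]
opening: -0.0
t 6.7 p [0.4624 0.0203 0.0401] fixture -0.0052 -0.015 F [ 0.85 -0.28 -0.06] open -0.0
turn tool [-0.003  0.007  0.   ] q [ 0.04  0.27 -0.47  0.84  0.01  1.92]
shift cm [ -4.71  -0.61 -10.96]
area 286.5 [[285.70001220703125, 235.10000610351562], [309.20001220703125, 215.5], [318.3999938964844, 226.5], [294.8999938964844, 246.10000610351562]]
0.0653 0.0478
0.0759 -0.0401
0.0303 -0.0268
0.0224 0.0577
```

```bash
python3 -m crank '[[[-2,0,0,0,0,0,0],[-1,0,-1,0,0,0,0],[0,0,-3,0,0,0,0],[0,0,-3,0,0,0,0],[0,0,-3,0,0,0,0],[0,0,-2,0,0,0,0],[0,0,0,0,0,0,0],[0,0,0,0,0,0,0]]]'
python3 -m crank '[[[1,3,0,0,0,0,0],[1,3,0,0,0,0,0],[0.5,3,0,0,0,0,0],[0,3,0,0,0,0,0],[0,3,0,0,0,0,0],[0,3,0,0,0,0,0],[0,2,0,0,0,0,0],[0,0,0,0,0,0,0]]]';  python3 d.py .4934 -.272 .10; python3 car.py
python3 - <<'E'
from h import *
a=[]
for n,(x,y,w,h) in(("top",(260,90,200,150)),("side",(200,140,200,150))):
    a.append(cv2.resize(cap(n)["image"][y:y+h,x:x+w],None,fx=2,fy=2,interpolation=cv2.INTER_CUBIC))
cv2.imwrite("pics/c2.png",np.hstack(a)[:,:,::-1])
E
```

```text
time_s: 7.42
ee_pos: [0.4357, 0.0282, 0.1657]
orientation: [-3.1, 0.489, 0.006]
force: [-0.1, -0.7, -0.5]
opening: 0.0003
time_s: 8.08
ee_pos: [0.397, -0.1778, 0.158]
orientation: [-3.101, 0.481, 0.012]
force: [0.1, 0.8, -0.7]
opening: 0.0001
t 8.0833 p [ 0.397  -0.1778  0.158 ] fixture -0.0067 -0.2236 F [ 0.1   0.82 -0.72] open 0.0001
turn tool [-0.003  0.008  0.004] q [-0.42  0.12 -0.34  1.13  0.    1.46]
shift cm [12.1   6.07  5.68]
area 332.0 [[285.70001220703125, 235.10000610351562], [314.0, 211.5], [323.1000061035156, 222.60000610351562], [294.8999938964844, 246.10000610351562]]
0.0653 0.0478
0.0782 -0.0593
0.0319 -0.0448
0.0224 0.0577
```

View pics/c2.png

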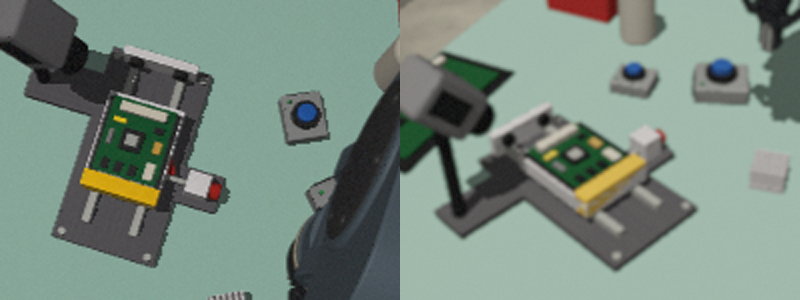

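The carrier is latched at mid travel: the tooth at about (172,172) rests against the pin, clear of the fingers. Now to the button.

```bash
python3 -m crank '[[[2,1,0,0,0,0,0],[2,1,0,0,0,0,0],[2,1,0,0,0,0,0],[2,1,0,0,0,0,0],[2,1,0,0,0,0,0],[1.3,0.6,0,0,0,0,0],[0,0,0,0,0,0,0],[0,0,0,0,0,0,0]]]';  python3 d.py .4934 -.272 .07
```

```text
time_s: 8.9
ee_pos: [0.4964, -0.2563, 0.1533]
orientation: [-3.101, 0.459, 0.016]
force: [-0.4, 1.0, -0.1]
opening: -0.0001
t 8.9 p [ 0.4964 -0.2563  0.1533] fixture 0.1121 -0.2679 F [-0.41  1.05 -0.13] open -0.0001
turn tool [-0.005  0.011  0.018] q [-0.48  0.37 -0.02  1.19  0.    1.39]
shift cm [0.26 1.63 8.32]
```

```bash
python3 -m crank '[[[0.1,0.8,1,0,0,0,0],[0.1,0.8,1,0,0,0,0],[0,0,1.2,0,0,0,0],[0,0,1.2,0,0,0,0],[0,0,1.2,0,0,0,0],[0,0,1.2,0,0,0,0],[0,0,0.5,0,0,0,0],[0,0,0,0,0,0,0]]]';  python3 d.py .4934 -.272 .045
```

```text
time_s: 9.57
ee_pos: [0.4883, -0.2697, 0.0717]
orientation: [-3.1, 0.453, 0.021]
force: [-0.4, -1.1, -0.7]
opening: 0.0001
t 9.5667 p [ 0.4883 -0.2697  0.0717] fixture 0.1085 -0.2831 F [-0.37 -1.08 -0.74] open 0.0001
turn tool [-0.006  0.015  0.022] q [-0.51  0.42 -0.16  1.01  0.    1.35]
shift cm [0.59 0.09 2.66]
```

```bash
python3 -m crank '[[[0.3,0,0.4,0,0,0,0],[0.3,0.1,0.4,0,0,0,0],[0,0,0.4,0,0,0,0],[0,0,0.4,0,0,0,0],[0,0,0.4,0,0,0,0],[0,0,0,0,0,0,0],[0,0,0,0,0,0,0],[0,0,0,0,0,0,0]]]';  python3 d.py .4934 -.272 .040
python3 - <<'E'
from h import *
a=[]
for n,(x,y,w,h) in(("top",(360,140,120,90)),("side",(310,130,120,90))):
    a.append(cv2.resize(cap(n)["image"][y:y+h,x:x+w],None,fx=3.3,fy=3.3,interpolation=cv2.INTER_CUBIC))
cv2.imwrite("pics/c3.png",np.hstack(a)[:,:,::-1])
E
```

```text
time_s: 10.23
ee_pos: [0.4943, -0.2729, 0.0507]
orientation: [-3.101, 0.453, 0.018]
force: [0.7, -0.1, -0.0]
opening: -0.0002
t 10.2333 p [ 0.4943 -0.2729  0.0507] fixture 0.1151 -0.2843 F [ 0.69 -0.05 -0.01] open -0.0002
turn tool [-0.006  0.013  0.022] q [-0.51  0.45 -0.17  0.96  0.    1.35]
shift cm [-0.1  -0.06  1.07]
```

View pics/c3.png

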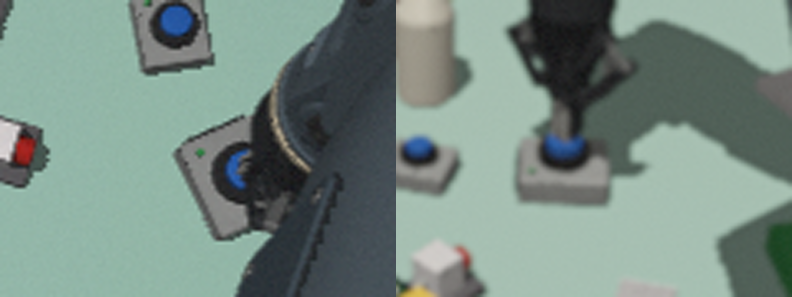

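The side view shows the shut fingertips centred just above the blue button at about (566,140). Now I'll press in small steps.

```bash
python3 -m crank '[[[0,0,0.3,0,0,0,0],[0,0,0.3,0,0,0,0],[0,0,0.2,0,0,0,0],[0,0,0.2,0,0,0,0],[0,0,0.2,0,0,0,0],[0,0,0,0,0,0,0],[0,0,0,0,0,0,0],[0,0,0,0,0,0,0]]]';  python3 d.py
```

```text
time_s: 11.0
ee_pos: [0.4949, -0.2732, 0.0453]
orientation: [-3.103, 0.453, 0.009]
force: [-1.4, 1.3, 4.5]
opening: 0.0001
t 11.0 p [ 0.4949 -0.2732  0.0453] fixture 0.1158 -0.2844 F [-1.44  1.3   4.49] open 0.0001
turn tool [-0.004  0.007  0.022] q [-0.51  0.45 -0.18  0.94  0.    1.35]
```

```bash
python3 -m crank '[[[0,0,0.4,0,0,0,0],[0,0,0.4,0,0,0,0],[0,0,0.4,0,0,0,0],[0,0,0.4,0,0,0,0],[0,0,0.4,0,0,0,0],[0,0,0.4,0,0,0,0],[0,0,0.4,0,0,0,0],[0,0,0.4,0,0,0,0]]]';  python3 d.py
```

```text
time_s: 11.67
ee_pos: [0.4957, -0.2737, 0.0426]
orientation: [3.107, -0.454, 0.018]
force: [-31.0, 15.7, 80.4]
opening: -0.0
t 11.6667 p [ 0.4957 -0.2737  0.0426] fixture 0.1167 -0.2846 F [-30.96  15.68  80.43] open -0.0
turn tool [-0.    -0.012  0.022] q [-0.51  0.44 -0.21  0.91  0.    1.35]
```

The force rose to 80 N against a hard stop, so the button is right down. Lifting off now.

```bash
python3 -m crank '[[[0,0,-0.5,0,0,0,0],[0,0,-1,0,0,0,0],[0,0,-1.5,0,0,0,0],[0,0,-2,0,0,0,0],[0,0,-2,0,0,0,0],[0,0,-2,0,0,0,0],[0,0,-1,0,0,0,0],[0,0,0,0,0,0,0]]]'
python3 -m crank '[[[-2,2,-1,0,0,0,0],[-2,2,-1,0,0,0,0],[-2,3,-1,0,0,0,0],[-2,3,-1,0,0,0,0],[-2,3,0,0,0,0,0],[-2,3,0,0,0,0,0],[0,0,0,0,0,0,0],[0,0,0,0,0,0,0]]]'; python3 d.py; python3 car.py
python3 - <<'E'
from h import *
a=[];C=[]
for n,(x,y,w,h) in(("top",(150,90,330,200)),("side",(200,110,200,150))):
    c=cap(n);C.append(c);a.append(cv2.resize(c["image"][y:y+h,x:x+w],(400,300)))
T,S=C
bt=blobs(T,(100,150,50),(125,255,255),(418,170,455,215));bs=blobs(S,(100,150,50),(125,255,255),(345,160,380,195))
print(bt,bs)
if bt and bs: print(tri(T,bt[0][1],S,bs[0][1]))
cv2.imwrite("pics/c4.png",np.hstack(a)[:,:,::-1])
E
```

```text
time_s: 12.33
ee_pos: [0.4941, -0.273, 0.1485]
orientation: [3.107, -0.454, 0.02]
force: [0.7, 0.4, -0.1]
opening: -0.0002
time_s: 13.0
ee_pos: [0.3263, -0.3957, 0.1821]
orientation: [-3.109, 0.448, -0.016]
force: [0.2, -0.5, 0.0]
opening: 0.0001
t 13.0 p [ 0.3263 -0.3957  0.1821] fixture -0.007 -0.4528 F [ 0.17 -0.47  0.01] open 0.0001
turn tool [-0.002 -0.01   0.025] q [-0.89  0.25 -0.12  1.2   0.01  0.97]
area 330.5 [[285.6000061035156, 235.10000610351562], [314.0, 211.5], [323.20001220703125, 222.5], [294.79998779296875, 246.1999969482422]]
0.0655 0.048
0.0782 -0.0593
0.032 -0.0452
0.0223 0.0581
[(115.5, array([434.4, 191.2]), array([[426.2, 188.4],
       [437.4, 182.8],
       [442.8, 193.6],
       [431.6, 199.2]], dtype=float32))] [(50.0, array([360.5, 173.9]), array([[354.5, 173.5],
       [360. , 168. ],
       [366.5, 174.5],
       [361. , 180. ]], dtype=float32))]
(array([ 0.49307281, -0.27118959,  0.04206671]), np.float64(0.0016177168764522445))
```

View pics/c4.png

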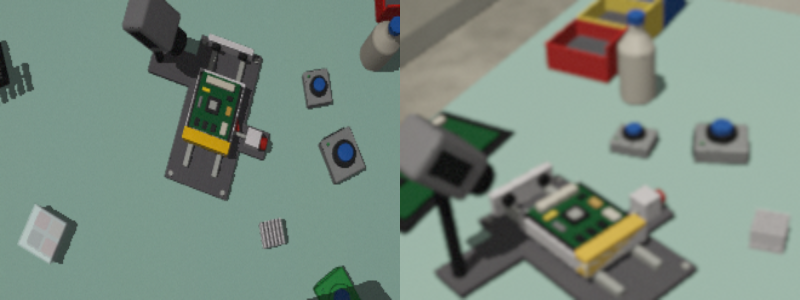

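```bash
python3 -c "
from bench import ticket; print(ticket.finish_job())"
```

```text
the job is handed in; nothing more can be done
None
```

I pushed the carrier to about 56 mm with the shut fingers and let it spring back onto the stop pin. I then pressed the larger grey box's blue button to its hard stop, lifted off and handed the job in at about 13 s. Handing in reports no verdict.

Last checks before handing in:
- **Carrier:** the side camera put its travel at about 38 to 39 mm by corner tracking, with the same corners before and after the press. The latch shows in both views. Only pictures confirm that the pin is in; I did not measure its displacement.
- **Button:** it is back at its starting pixels in both cameras. I inferred full press from the force, which rose from 4.5 N at TCP height 45 mm to 80 N at 43 mm. That peak was higher than I intended, but under the 120 N wrist limit.
- **Heights:** triangulating the button gave 42 to 44 mm, while contact suggested its top was nearer 48 mm. I went by the contact.
- **Bystanders:** the bottle, heatsink and parts box look unmoved in the last pictures, though I did not measure their positions. The arm is clear of everything, with tool force about 0.5 N.

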